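Seat the finned divider in the sachet tray

ROBOT

A 6-joint arm with a two-finger parallel gripper is mounted at the origin on the work surface. World frame = base frame: x ahead of the robot, y to its left, z up, the work surface at z = 0. Lengths are in m, angles in rad, forces in N, time in s.
With the tool pointing down it reaches from about 0.3 to 0.875 m from the base axis. Payload 6.4 kg.
Tool frame: the origin (TCP) lies at the centre of the arm's flange, where the gripper is bolted on; the fingertips stand 173 mm ahead of it and the grasp point (between the pads) lies 155 mm ahead of it; z points along the fingers, y is the line along which they close (so a half turn about z gives the same grasp; the last joint's range is limited). The gripper opens to 85 mm and grips with 20 to 120 N. Pads are 22 mm wide; open, the fingers measure 114 mm over their backs; the gripper's body (76 mm by 85 mm) begins 54 mm behind the grasp point. The pads swing forward as they close: fully open they stand 13 mm farther back than shut.
Start: joints at [-0.206, 0.181, 1.607, -0, 1.354, -0.206], TCP at [0.575, 0, 0.405] pointing down, gripper open.
Joint ranges: [-2.99, 2.99], [-0.89, 2.07], [0.3, 2.58], [-1.14, 4.28], [0, 2.63], [-3.12, 3.12]. Speed limits (rad/s): [2.57, 2.57, 3.01, 3.14, 3.14, 3.14].

INTERFACE

Orientations are given as a unit quaternion [w, x, y, z].
In Python, from bench import get_obs, camera, get_calibration, hand_in gives the robot as it stands. The module is installed in compiled form; this text tells all that it offers.
- The arm moves only by the tool drive_tool, never from a script. Its argument "increments" is a list of rows, each a list of 2 entries, a list of its own where there are three numbers: the shift along the tool's x, y, z normalised to -1 to 1, where 1 is 250 mm, then the turn about the tool's z normalised to -1 to 1, where 1 is 90 degrees. A call has exactly 8 rows; each row is the pose to reach, as a shift and turn from the pose commanded when the call began, along the tool's axes at that moment; what a row does not reach only later rows make up. A row lasts 1/8 s, in which the tool goes at most 62.5 mm and 10.7 degrees, less where a joint would pass 70% of its speed; a pose out of reach is approached as far as the arm can. A call with a number of a shift or a turn outside -1 to 1 is refused whole. A call with a gripper value outside its range is refused whole. "claw" is the closure, from 0 (fully open) to 1 (shut), set as the call begins (left out, the last holds). The fingers move at their own pace and stop on an object; the grip force is fixed at half the most. Time passes only in rows, so rows that repeat a pose let the fingers close, or fill a call up. It gives the time, the measured TCP pose, the force and the opening at its end, in the units of the state.
- get_obs(): the state, without advancing time (a new reading comes with each control period).
- camera(name): name is "scene" or "side" or "wrist"; returns the picture (400x640x3 uint8, blue, green, red); there is no depth.
- get_calibration(name): a dict with "K" (3x3 intrinsics, pixels), "k1" (the pictures are not rectified: a ray, as slopes to the right and down, at radius r is drawn at 1 + k1 r^2 times it, then the intrinsics apply), "origin" and "orientation" of the camera in the world. Camera axes: x right, y down, z forward; pixel columns grow to the right and rows downward; lengths in m; the calibration is good to about 2 mm. A picture is of the moment at which its call begins: read the wrist's pose just before it. get_calibration takes no time and is no camera call; for the wrist camera it gives the pose at the moment of the call.
- hand_in(): hands the job in, once; it reports no verdict.
The state is a dict: "time_s": time; "q": joint angles; "dq": joint speeds; "joint_efforts": joint torques, N m; "eef_pos": TCP position; "eef_rot": TCP orientation; "wrist_force": force on the tool from outside, world axes, zero at the start; "torque": the same for the moment, N m; "opening": opening from 0.0 (shut) to 1.0 (fully open).
Only numpy, scipy, OpenCV 4.12 (cv2) and the standard library are available. Lean on these libraries where they do the work, as an engineer would, in place of code of your own. Each camera call takes 0.05 s, during which the arm holds its last target. There are 200 camera calls.

TASK

Pick up the dark wooden divider by its brass handle and fit it into the slotted pale rail of the sachet tray, all five fins in their own slots at once, then press it fully home so that the brass lifter bar under the slots is pushed right down, and let go. The rail does not stand at an exact place in the tray, so feel for the slots and be gentle: never press on the tray with more than 40 N. Leave the jar, the tin and the bowl where they are.

Things in the scene. Friction and masses are not known exactly. Their poses are not given: they have to be found in the camera images.
- divider_mid (a point): Dark wooden comb-like divider standing on its fins, 96 mm tall, 150 to 310 g; point at its centre, 48 mm above the fin tips. Its x lies across the row of fins, y along it, z up; a half turn about z makes no difference. A spine 18 mm (x) by 112 mm (y) lies 46 to 54 mm above the tips.
- divider_tips (a point): Centre of the divider's underside, level with the fin tips. Five parallel upright fins, each 44 mm along x, 4 mm thick along y, 46 mm tall, with rounded tips, stand in a row at y = -48, -24, 0, 24 and 48 mm from here.
- divider_grip (a point): Place to grip the divider: on the axis of its upright brass handle block, 80 mm above the fin tips (32 mm above divider_mid). The block is 24 mm (x) by 30 mm (y) and stands on the spine, from 54 to 96 mm above the tips. Fingers have room on its x sides and, above the spine, on its y sides.
- tray: Brown wooden sachet tray, fixed to the counter, 90 mm (x) by 214 mm (y), walls 22 mm high. Origin: centre of its underside, at counter height; z up. In it lies a pale wooden rail, 66 mm (x) by 160 mm (y), top face 34 mm above this origin, always parallel to the tray and centred in x, wedged so tight that permitted forces cannot shift it.
- rail_level (a point): Point of the tray (not of the rail): above the tray's centre, level with the rail's top face. The rail's centre lies somewhere from -16 to +16 mm from here along the tray's y: not measured; see it in pictures or feel for it.
- rail_slots (a point): Same point again, for the slots: five in a row along y, 24 mm apart, the middle one at the rail's centre (so up to 16 mm from here), each 50 mm long in x and 6.2 mm wide in y. The rail's ends are solid for 28 mm, so the divider cannot go in one slot off. All slots are straight-sided, 22 mm deep when the lifter bar is down.
- lifter (a joint): Brass lifter bar seen at the bottom of the slots: how far it is pressed down, in m, 0 = up (its top 14 mm below the rail's top face), 0.008 = fully down against its stop (22 mm below the rail's top face). It has stiff friction, about 8 N plus 1.5 N per 10 mm/s, no spring, and stays where it is left; the fins push it down.
- jar_mid (a point): Amber glass jar with wooden cap, 72 mm across, 105 mm tall; point half-way up.
- tin_mid (a point): Red tin, 66 mm across, 90 mm tall; point half-way up.
- bowl_mid (a point): White bowl, 110 mm across, 45 mm tall; point half-way up.
There are look-alikes about, which are no part of the job. Of the things that look like the tray, the largest one is meant.

How it is judged:
By the outcome, as a careful person would: the job done as asked, in the order asked, and still so for the second after the job is handed in, with the robot touching nothing.
It also fails if it takes over 69 s, if anything falls off the work surface, if the arm or the gripper's body presses on something with over 40 N, if the wrist force passes 120 N, or if a joint passes its speed limit or range.

## Working session

There is one attempt and no reset: what is moved stays moved. The work goes in short steps, Python scripts to look and compute and a tool call to move; the robot and the scene stay as the last step left them, time stands still between calls to the robot, and variables do not carry over. Pictures are saved under pics/ and viewed, on a budget of 10 in all, crops included, one or two more only if the job needs it, and the job is handed in when it is done.

Besides the shell and the picture viewer there is one more tool, called after "Request:" as name([rows], argument=value, ...), one row to a line, values as JSON. drive_tool: Moves the arm, as the interface text tells. Its arguments: {"type":"object","properties":{"increments":{"type":"array","items":{"type":"array"}},"claw":{"type":"number"}},"required":["increments"]}

```bash
mkdir -p pics && cat > h.py <<'E'
import numpy as np, cv2
from bench import *
from scipy.spatial.transform import Rotation as R
def rot(o):
    o=np.array(o); return o if o.shape==(3,3) else R.from_quat([o[1],o[2],o[3],o[0]]).as_matrix()
def ray(c,u,v):
    K=np.array(c["K"]);d=np.array([(u-K[0,2])/K[0,0],(v-K[1,2])/K[1,1]]);s=d.copy()
    for _ in range(20): s=d/(1+c["k1"]*(s@s))
    return np.array(c["origin"]),rot(c["orientation"])@np.array([s[0],s[1],1])
def plane(c,u,v,z):
    o,d=ray(c,u,v); return o+d*(z-o[2])/d[2]
def proj(c,p):
    q=rot(c["orientation"]).T@(np.array(p)-c["origin"]);s=q[:2]/q[2];s=s*(1+c["k1"]*(s@s));K=np.array(c["K"])
    return s[0]*K[0,0]+K[0,2],s[1]*K[1,1]+K[1,2]
E
python3 - <<'E'
from h import *
print(get_obs())
for n in ["scene","side","wrist"]:
    print(n,get_calibration(n)); cv2.imwrite(f"pics/{n}0.png",camera(n))
E
```

```text
{'time_s': 0.0, 'q': array([-2.06276561e-01,  1.81530641e-01,  1.60801413e+00, -1.17220401e-05,
        1.35381401e+00, -2.06266906e-01]), 'dq': array([-1.05210594e-03, -6.23984893e-04,  2.23163605e-03,  1.05963150e-03,
        1.73161405e-03, -4.45390727e-06]), 'joint_efforts': array([ 3.41415571e-04, -4.44869328e+01, -3.51340663e+01, -2.51131587e-04,
        9.11703974e-03,  3.43231875e-05]), 'eef_pos': array([5.74740205e-01, 8.36437466e-05, 4.03786782e-01]), 'eef_rot': array([-7.35939398e-04,  7.07109023e-01,  7.07103988e-01, -4.88083310e-04]), 'wrist_force': array([-0.68924257,  0.12785399, -0.32374446]), 'torque': array([ 0.04130673, -0.00364237,  0.04153311]), 'opening': 0.9994610148976157}
scene {'K': array([[365.29848217,   0.        , 319.85823566],
       [  0.        , 365.29848217, 203.45902664],
       [  0.        ,   0.        ,   1.        ]]), 'k1': -0.03159068245111645, 'origin': array([ 0.75124377, -0.49627204,  0.74344109]), 'orientation': array([-0.29701729,  0.93327829,  0.19264957, -0.06048561])}
side {'K': array([[436.47411091,   0.        , 321.09182323],
       [  0.        , 436.47411091, 198.5080028 ],
       [  0.        ,   0.        ,   1.        ]]), 'k1': 0.010467275290085475, 'origin': array([ 0.30149231, -0.78575656,  0.82029275]), 'orientation': array([-0.37977717,  0.91251796, -0.1374187 ,  0.06477944])}
wrist {'K': array([[305.00715122,   0.        , 317.62616746],
       [  0.        , 305.00715122, 204.39425737],
       [  0.        ,   0.        ,   1.        ]]), 'k1': -0.049795464093065525, 'origin': array([0.57533029, 0.06569393, 0.3730171 ]), 'orientation': array([ 1.31288268e-01,  9.91343899e-01, -4.59441865e-05, -8.14110986e-04])}
```

View pics/scene0.png

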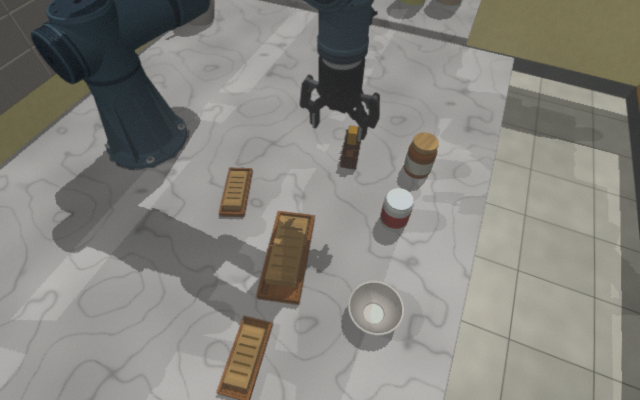

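View pics/side0.png

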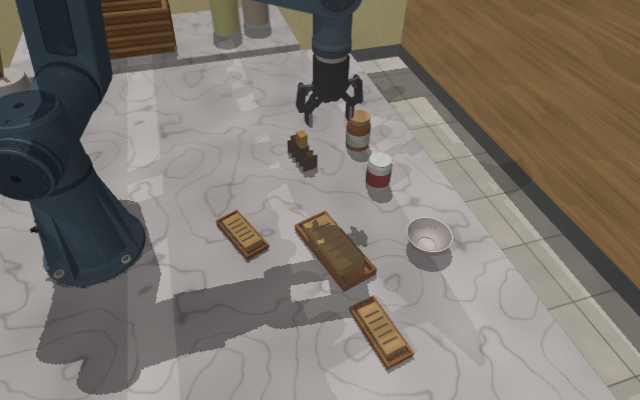

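Scene: divider near (350,147), the large tray at (287,257), small look-alike trays at (236,192) and (245,358). Side: divider (302,150), tray (336,250). I'll enlarge these areas.

```bash
python3 - <<'E'
from h import *
s=cv2.imread("pics/scene0.png");d=cv2.imread("pics/side0.png")
def crop(im,u,v,w,h,k):
    c=cv2.resize(im[v:v+h,u:u+w],None,fx=k,fy=k,interpolation=cv2.INTER_CUBIC)
    return np.clip(c*1.5,0,255).astype(np.uint8)
a=np.hstack([crop(s,245,205,80,100,4),crop(d,285,205,100,100,4)])
b=np.hstack([crop(s,320,120,80,50,4),crop(d,270,125,100,50,4)])
cv2.imwrite("pics/crop0.png",np.vstack([a,b]))
E
```

```text
(no output)
```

View pics/crop0.png

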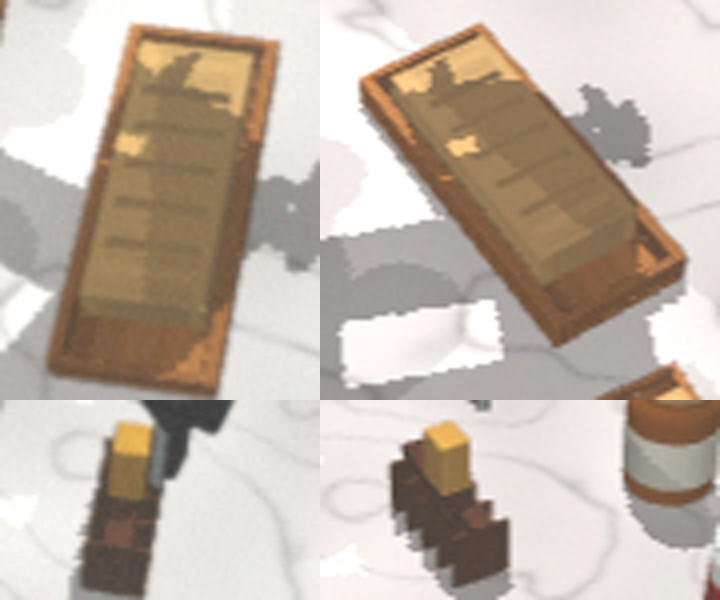

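View pics/wrist0.png

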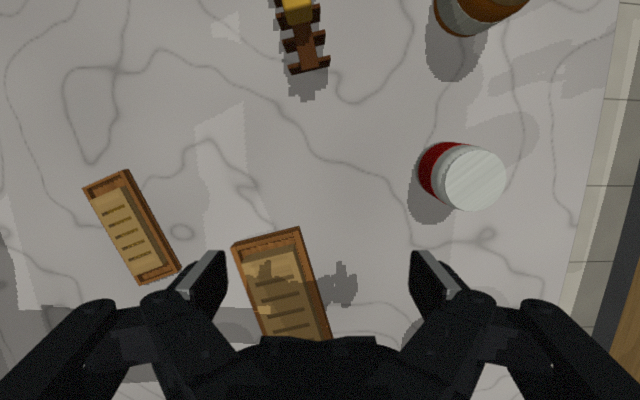

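Crops: tray outer top corners scene (277.5,211),(315,215),(299,302),(257,295.5), slots visible; rail sits toward the far end. Brass handle top scene ≈(353.5,129.5), side ≈(302,134). Wrist: divider at the top edge, handle (297,8), cut off.

```bash
python3 - <<'E'
from h import *
np.set_printoptions(precision=4,suppress=True)
cs=get_calibration("scene");cd=get_calibration("side");cw=get_calibration("wrist")
S=lambda x,y,x0,y0:(x0+x/4,y0+y/4)
for n,c,P in (("scene",cs,[(277.5,211.3),(314.7,215.3),(299,301.5),(257,295.5)]),("side",cd,[(295.5,224.5),(325,211.3),(376.5,270.5),(344,286)])):
    Q=np.array([plane(c,u,v,.022) for u,v in P]);print(n,Q[:,:2].tolist(),Q.mean(0),[np.linalg.norm(Q[i]-Q[i-1]) for i in range(4)])
    a=(Q[0]+Q[1]-Q[2]-Q[3])/2;print("axis",a,np.degrees(np.arctan2(a[1],a[0])))
for x,y in [(185,94),(180,131),(168,168),(160,205),(153,245)]: print("slot",plane(cs,245+x/4,205+y/4,.034))
for x,y in [(467,88),(502,131),(535,168),(557,199)]: print("slotside",plane(cd,285+(x-320)/4,205+y/4,.034))
print("handle",plane(cs,353.5,129.5,.096),plane(cd,302,134.2,.096))
print("spine ends wrist?",plane(cw,312,70,.046),plane(cw,297,8,.096))
# divider bits
for x,y in [(80,586),(144,596),(158,510)]: print("scene low",plane(cs,320+x/4,120+(y-400)/4,0.0 if y>560 else .05))
E
```

```text
scene [[0.4666670235331581, -0.08793355614206527], [0.5526788294479507, -0.06321448140300945], [0.6080806808105332, -0.2684522370176438], [0.5233366641329124, -0.29129264491430057]] [ 0.5377 -0.1777  0.022 ] [np.float64(0.21110747772634486), np.float64(0.08949337077504106), np.float64(0.21258386924725514), np.float64(0.08776806136370192)]
axis [-0.056   0.2043  0.    ] 105.33809371891418
side [[0.4669460113300655, -0.08749810530285174], [0.5498880020830189, -0.06574959966262561], [0.6041914918576323, -0.2726489350127891], [0.5209415762445448, -0.2901020148940931]] [ 0.5355 -0.179   0.022 ] [np.float64(0.20967561902159645), np.float64(0.08574596974579012), np.float64(0.21390699841295738), np.float64(0.08505973458064259)]
axis [-0.0541  0.2048 -0.    ] 104.81355250068361
slot [ 0.5216 -0.1244  0.034 ]
slot [ 0.5296 -0.1472  0.034 ]
slot [ 0.5337 -0.1708  0.034 ]
slot [ 0.5398 -0.1928  0.034 ]
slot [ 0.5469 -0.2155  0.034 ]
slotside [ 0.5227 -0.1239  0.034 ]
slotside [ 0.5323 -0.162   0.034 ]
slotside [ 0.5417 -0.1939  0.034 ]
slotside [ 0.5463 -0.2187  0.034 ]
handle [0.5583 0.1702 0.096 ] [0.5561 0.1666 0.096 ]
spine ends wrist? [0.5693 0.1169 0.046 ] [0.5582 0.1572 0.096 ]
scene low [0.5457 0.1207 0.    ]
scene low [0.5883 0.1295 0.    ]
scene low [0.5823 0.1605 0.05  ]
```

Both views agree: tray centre ≈(0.537,-0.178), yaw +15°, middle slot ≈(0.534,-0.171); divider handle ≈(0.557,0.168), yaw ≈14°. I'll grip the y sides, so the wrist camera looks along the fins, and look from above first.

Request:
drive_tool([
  [[0.1,0.03,0],-0.1],
  [[0.2,0.06,0],-0.21],
  [[0.3,0.09,0],-0.32],
  [[0.4,0.12,0],-0.43],
  [[0.5,0.15,0],-0.54],
  [[0.62,0.18,0],-0.65],
  [[0.62,0.18,0],-0.76],
  [[0.62,0.18,0],-0.844],
])

```text
time_s: 1.15
eef_pos: [0.6199, 0.1556, 0.404]
eef_rot: [-0.001, 0.119, 0.993, -0.0]
wrist_force: [0.3, -0.6, -0.6]
opening: 1.002
```

```bash
python3 - <<'E'
from h import *
import json
c=get_calibration("wrist");im=camera("wrist");o=get_obs();print(o["eef_pos"],o["eef_rot"],c["origin"],c["orientation"],o["q"],o["wrist_force"])
json.dump({k:np.array(v).tolist() for k,v in c.items()},open("c1.json","w"))
cv2.imwrite("pics/w1.png",im)
E
```

```text
[0.61988771 0.15538713 0.40407836] [-5.14689859e-04  1.17214023e-01  9.93106539e-01 -9.71302114e-05] [0.55657496 0.17107583 0.37322624] [0.10308354 0.77974293 0.61228547 0.08050621] [ 6.02195616e-02  3.21784551e-01  1.43574396e+00 -9.39949542e-06
  1.38511166e+00 -1.27560679e+00] [-0.05518492  0.70696513  0.0122461 ]
```

View pics/w1.png

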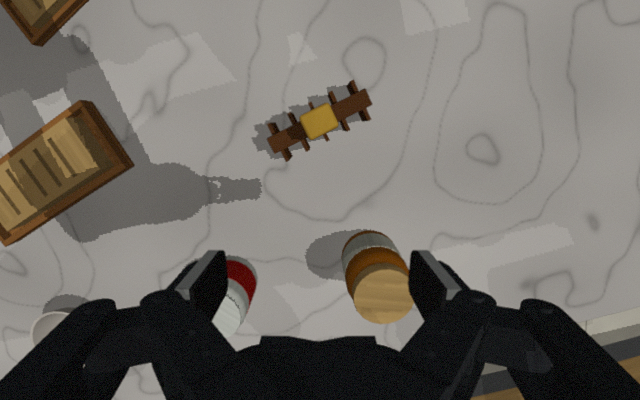

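Wrist view: divider spine from about (275,143) to (367,98), brass handle top at (320,121); tray to the left, jar and tin below.

```bash
python3 - <<'E'
from h import *
import json
np.set_printoptions(precision=4,suppress=True)
c=json.load(open("c1.json"));im=cv2.imread("pics/w1.png");hsv=cv2.cvtColor(im,cv2.COLOR_BGR2HSV)
roi=np.zeros(im.shape[:2],np.uint8);roi[70:175,245:385]=1
br=((hsv[...,0]>16)&(hsv[...,0]<30)&(hsv[...,1]>130)&(hsv[...,2]>90)&(roi>0)).astype(np.uint8)
dk=((hsv[...,0]<17)&(hsv[...,1]>80)&(roi>0)).astype(np.uint8)
for n,m,z in (("brass",br,.096),("dark",dk,.05)):
    v,u=np.nonzero(m);r=cv2.minAreaRect(np.column_stack([u,v]).astype(np.float32));print(n,m.sum(),r)
    B=np.array([plane(c,*p,z) for p in cv2.boxPoints(r)]);print(B,B.mean(0))
    P=np.array([plane(c,a,b,z)[:2] for a,b in zip(u,v)]);q=P-P.mean(0);w=np.linalg.svd(q,full_matrices=0)[2][0];print("mean",P.mean(0),"axis",np.degrees(np.arctan2(w[1],w[0]))%180)
E
```

```text
brass 883 ((318.6000061035156, 120.70000457763672), (26.832815170288086, 33.541019439697266), 63.43495178222656)
[[0.5469 0.1552 0.096 ]
 [0.5409 0.1836 0.096 ]
 [0.5631 0.1892 0.096 ]
 [0.5695 0.1603 0.096 ]] [0.5551 0.1721 0.096 ]
mean [0.5552 0.1722] axis 102.75767677554688
dark 1894 ((318.8999938964844, 120.30001068115234), (42.48529052734375, 109.56732177734375), 63.43495178222656)
[[0.5453 0.1128 0.05  ]
 [0.5227 0.2209 0.05  ]
 [0.5632 0.2322 0.05  ]
 [0.5879 0.1214 0.05  ]] [0.5548 0.1718 0.05  ]
mean [0.5549 0.1727] axis 102.66380995871006
```

Request:
drive_tool([
  [[0.05,0,0.05],-0.1],
  [[0.1,0,0.1],-0.2],
  [[0.18,0.003,0.2],-0.292],
  [[0.269,0.005,0.3],-0.292],
  [[0.269,0.005,0.38],-0.292],
  [[0.269,0.005,0.42],-0.292],
  [[0.269,0.005,0.42],-0.292],
  [[0.269,0.005,0.42],-0.292],
])

```text
time_s: 2.2
eef_pos: [0.5557, 0.1724, 0.3006]
eef_rot: [0.001, -0.106, 0.994, -0.0]
wrist_force: [1.3, 0.1, -0.1]
opening: 1.001
```

```bash
python3 - <<'E'
from h import *
import json
c=get_calibration("wrist");im=camera("wrist");o=get_obs();print(o["eef_pos"],o["eef_rot"])
for z in(.08,.062):print(proj(c,[.555,.172,z]))
for p in ([.555,.172,.096],[.5517,.1866,.096],[.5583,.1574,.096]): print(proj(c,p))
cv2.imwrite("pics/w2.png",im)
E
```

```text
[0.55570339 0.17245911 0.3007007 ] [ 8.70839647e-04 -1.06342921e-01  9.94329133e-01 -1.73384642e-05]
(np.float64(317.74516548915636), np.float64(223.55447071930988))
(np.float64(317.74737121359095), np.float64(215.4129714441636))
(np.float64(317.74284763440477), np.float64(232.07493624530318))
(np.float64(342.4895143107009), np.float64(231.84519446197035))
(np.float64(293.00819924419056), np.float64(232.28639605629942))
```

View pics/w2.png

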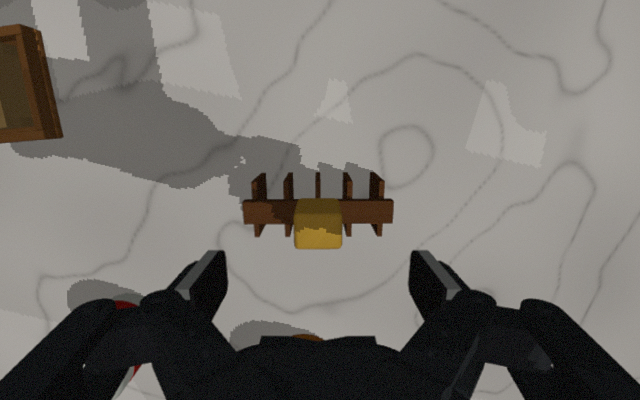

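The handle is centred (columns 294–343, expected 293–342) and the spine is level in the picture, so the aim is right. Next: descend, then close.

Request:
drive_tool([
  [[0,0,0.05],0],
  [[0,0,0.1],0],
  [[0,0,0.15],0],
  [[0,0,0.2],0],
  [[0,0,0.23],0],
  [[0,0,0.256],0],
  [[0,0,0.256],0],
  [[0,0,0.256],0],
])

```text
time_s: 3.25
eef_pos: [0.5553, 0.1726, 0.2361]
eef_rot: [0.0, -0.107, 0.994, -0.0]
wrist_force: [-0.2, -0.4, -0.1]
opening: 0.998
```

Request:
drive_tool([
  [[0,0,0],0],
  [[0,0,0],0],
  [[0,0,0],0],
  [[0,0,0],0],
  [[0,0,0],0],
  [[0,0,0],0],
  [[0,0,0],0],
  [[0,0,0],0],
], claw=1)

```text
time_s: 4.25
eef_pos: [0.5552, 0.1725, 0.236]
eef_rot: [0.0, -0.107, 0.994, -0.0]
wrist_force: [-1.3, -0.9, 4.3]
opening: 0.343
```

Request:
drive_tool([
  [[0,0,-0.01],0],
  [[0,0,-0.03],0],
  [[0,0,-0.08],0],
  [[0,0,-0.14],0],
  [[0,0,-0.2],0],
  [[0,0,-0.24],0],
  [[0,0,-0.24],0],
  [[0,0,-0.24],0],
])

```text
time_s: 5.25
eef_pos: [0.5548, 0.1725, 0.2953]
eef_rot: [-0.0, -0.107, 0.994, 0.0]
wrist_force: [0.8, -1.0, -2.3]
opening: 0.342
```

Opening of 29 mm matches the 30 mm block, and a load of about 2.3 N fits the divider. I'll carry it over the tray, in two calls because of the shift limit.

Request:
drive_tool([
  [[0.02,-0.06,0],0],
  [[0.05,-0.18,0],-0.01],
  [[0.09,-0.32,-0.02],-0.02],
  [[0.13,-0.46,-0.04],-0.031],
  [[0.17,-0.6,-0.06],-0.031],
  [[0.21,-0.74,-0.06],-0.031],
  [[0.24,-0.86,-0.06],-0.031],
  [[0.26,-0.92,-0.06],-0.031],
])

```text
time_s: 6.25
eef_pos: [0.5398, -0.0681, 0.3103]
eef_rot: [-0.0, -0.13, 0.992, 0.0]
wrist_force: [0.1, 1.1, -1.5]
opening: 0.344
```

Request:
drive_tool([
  [[0.02,-0.06,0],0],
  [[0.05,-0.16,0],0],
  [[0.08,-0.26,0],0],
  [[0.1,-0.34,0],0],
  [[0.114,-0.39,0],0],
  [[0.114,-0.4,0],0],
  [[0.114,-0.4,0],0],
  [[0.114,-0.4,0],0],
])

```text
time_s: 7.25
eef_pos: [0.5387, -0.1693, 0.3106]
eef_rot: [-0.0, -0.131, 0.991, 0.0]
wrist_force: [-0.8, -0.6, -2.3]
opening: 0.341
```

```bash
python3 - <<'E'
from h import *
import json
c=get_calibration("wrist");o=get_obs();im=camera("wrist");print(o["eef_pos"],o["eef_rot"],o["wrist_force"],o["torque"])
json.dump({k:np.array(v).tolist() for k,v in c.items()},open("c3.json","w"))
cv2.imwrite("pics/w3.png",im)
E
```

```text
[ 0.53873974 -0.16928347  0.31059228] [-9.85412629e-05 -1.31200869e-01  9.91355783e-01  1.86681958e-04] [-0.84700988 -0.63722694 -2.32737131] [-0.02785551  0.02240551  0.02980385]
```

View pics/w3.png

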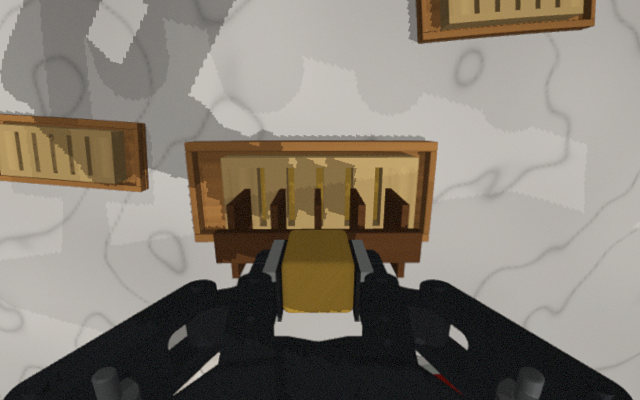

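Wrist: five slots at columns ≈262, 291, 320, 349 and 378 (rows 167–200), with the held divider's middle fin at ≈318. The tray edges are level, so yaw is good. Next: refine slot positions in the tool frame.

```bash
python3 - <<'E'
from h import *
import json
from scipy.signal import find_peaks
np.set_printoptions(precision=4,suppress=True)
c=json.load(open("c3.json"));im=cv2.imread("pics/w3.png");g=cv2.cvtColor(im,cv2.COLOR_BGR2HSV)[...,2].astype(float)
T=np.array([.53874,-.16928,.31059]);Rt=rot([0,-.1312,.99136,0])
tf=lambda p:Rt.T@(p-T)
for r0,r1 in((169,175),(176,182),(183,188)):
    p=g[r0:r1].mean(0);out=[]
    for u0 in (262,291,320,349,378):
        x=np.arange(u0-9,u0+10);w=np.clip(np.median(p[x])-p[x]-4,0,None)
        out.append((w*x).sum()/w.sum())
    P=np.array([tf(plane(c,u,(r0+r1-1)/2,.034)) for u in out]);print(r0,np.array(out),P[:,0].mean(),P[:,1],P[:,1].mean())
# slot far ends / tray outer edge
for n,u,v,z in(("slot top end",262,167,.034),("slot top end",378,168,.034),("rail edge",300,156,.034),("tray L",188,143,.022),("tray R",436,142,.022),("trayLlow",193,240,.022),("trayRlow",432,240,.022)): print(n,tf(plane(c,u,v,z)))
# fin tips
for u,v in((230,200),(250,190),(279,190),(318,188),(356,190),(390,190),(406,203)): print("tip",u,tf(plane(c,u,v,.3106-.236)))
E
```

```text
169 [258.3801 287.6762 320.2476 350.7359 378.8718] 0.026682685539810347 [-0.0484 -0.0246  0.0019  0.0266  0.0495] 0.0010046420803580315
176 [258.8015 287.9186 319.9551 350.6    378.6146] 0.020922309128982804 [-0.0484 -0.0245  0.0016  0.0267  0.0496] 0.0010067816533186752
183 [259.0065 287.3023 324.75   351.4169 378.6044] 0.015513837614239735 [-0.0484 -0.0252  0.0056  0.0275  0.0499] 0.0018640833199968746
slot top end [ 0.0304 -0.0453  0.2766]
slot top end [0.0296 0.0487 0.2766]
rail edge [ 0.0392 -0.0144  0.2766]
tray L [ 0.0492 -0.109   0.2886]
tray R [0.0499 0.0989 0.2886]
trayLlow [-0.0378 -0.114   0.2886]
trayRlow [-0.0378  0.1039  0.2886]
tip 230 [ 0.0131 -0.0613  0.236 ]
tip 250 [ 0.0202 -0.0469  0.236 ]
tip 279 [ 0.0202 -0.0269  0.236 ]
tip 318 [ 0.0216 -0.      0.236 ]
tip 356 [0.0202 0.0262 0.236 ]
tip 390 [0.0202 0.0497 0.236 ]
tip 406 [0.0109 0.0615 0.236 ]
```

Correction: about +5 mm in tool x and +1.3 mm in y. I'll lower to about 5 mm above the rail with that.

Request:
drive_tool([
  [[0.01,0.003,0.02],0],
  [[0.02,0.005,0.04],0],
  [[0.02,0.005,0.07],0],
  [[0.02,0.005,0.1],0],
  [[0.02,0.005,0.12],0],
  [[0.02,0.005,0.138],0],
  [[0.02,0.005,0.142],0],
  [[0.02,0.005,0.142],0],
])

```text
time_s: 8.3
eef_pos: [0.5336, -0.1701, 0.2752]
eef_rot: [0.0, -0.131, 0.991, -0.0]
wrist_force: [0.0, -0.6, -1.7]
opening: 0.348
```

```bash
python3 - <<'E'
from h import *
c=get_calibration("wrist");o=get_obs();im=camera("wrist");print(o["eef_pos"],o["eef_rot"],o["wrist_force"],o["torque"])
cv2.imwrite("pics/w4.png",cv2.resize(im[90:290,190:450],None,fx=3,fy=3,interpolation=cv2.INTER_CUBIC))
E
```

```text
[ 0.53362867 -0.17009311  0.27524844] [ 3.80406926e-05 -1.30803120e-01  9.91408362e-01 -3.68057613e-05] [ 0.03505751 -0.55127324 -1.73606638] [0.01963209 0.00257963 0.00576899]
```

View pics/w4.png

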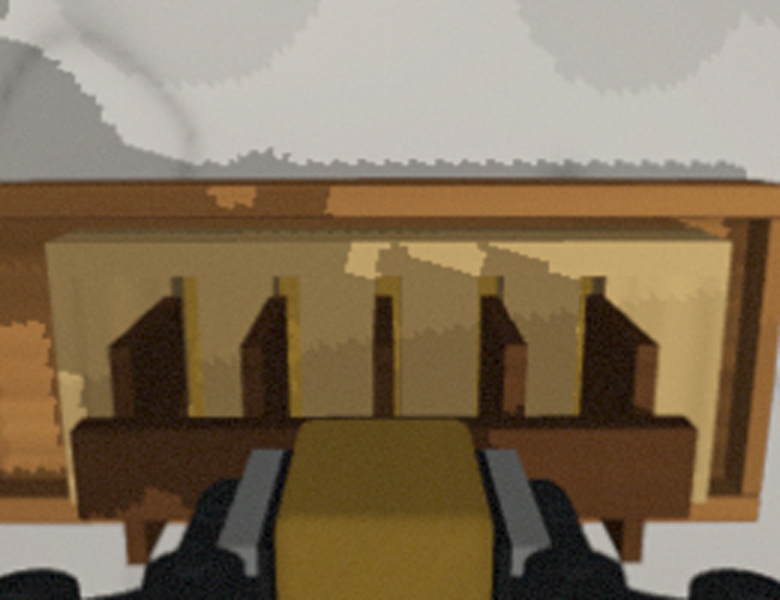

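Close view: slot centres at ≈185, 388.5 and 593.5 against fin tips at ≈174, 384 and 595, so about +1.1 mm in tool y; x gap looks right. I'll shift, then lower to 1 mm below the rail's top and read the force.

Request:
drive_tool([
  [[0,0.0045,0],0],
  [[0,0.0045,0.004],0],
  [[0,0.0045,0.009],0],
  [[0,0.0045,0.014],0],
  [[0,0.0045,0.018],0],
  [[0,0.0045,0.022],0],
  [[0,0.0045,0.026],0],
  [[0,0.0045,0.026],0],
])

```text
time_s: 9.35
eef_pos: [0.5332, -0.169, 0.2686]
eef_rot: [-0.0, -0.131, 0.991, 0.0]
wrist_force: [1.2, -0.0, -1.8]
opening: 0.345
```

Tips are nominally 1.4 mm below the rail's top with no contact force, so they seem to be in. Continuing gently.

Request:
drive_tool([
  [[0,0,0.003],0],
  [[0,0,0.006],0],
  [[0,0,0.009],0],
  [[0,0,0.012],0],
  [[0,0,0.015],0],
  [[0,0,0.018],0],
  [[0,0,0.02],0],
  [[0,0,0.02],0],
])

```text
time_s: 10.35
eef_pos: [0.5333, -0.169, 0.2636]
eef_rot: [-0.0, -0.131, 0.991, 0.0]
wrist_force: [-0.8, -0.3, -1.2]
opening: 0.342
```

Request:
drive_tool([
  [[0,0,0.004],0],
  [[0,0,0.008],0],
  [[0,0,0.012],0],
  [[0,0,0.016],0],
  [[0,0,0.02],0],
  [[0,0,0.024],0],
  [[0,0,0.028],0],
  [[0,0,0.028],0],
])

```text
time_s: 11.35
eef_pos: [0.5332, -0.169, 0.2566]
eef_rot: [-0.0, -0.131, 0.991, 0.0]
wrist_force: [-0.4, -0.6, -1.9]
opening: 0.344
```

Request:
drive_tool([
  [[0,0,0.002],0],
  [[0,0,0.005],0],
  [[0,0,0.008],0],
  [[0,0,0.011],0],
  [[0,0,0.014],0],
  [[0,0,0.017],0],
  [[0,0,0.02],0],
  [[0,0,0.02],0],
])

```text
time_s: 12.35
eef_pos: [0.5334, -0.169, 0.2525]
eef_rot: [0.0, -0.131, 0.991, -0.0]
wrist_force: [-1.7, 0.7, 5.4]
opening: 0.343
```

The lifter is being pushed (about 7–8 N). Continuing in small steps, watching the force.

Request:
drive_tool([
  [[0,0,0.002],0],
  [[0,0,0.004],0],
  [[0,0,0.006],0],
  [[0,0,0.008],0],
  [[0,0,0.01],0],
  [[0,0,0.012],0],
  [[0,0,0.014],0],
  [[0,0,0.014],0],
])

```text
time_s: 13.35
eef_pos: [0.5334, -0.169, 0.2491]
eef_rot: [0.0, -0.131, 0.991, -0.0]
wrist_force: [-2.7, 0.5, 5.6]
opening: 0.34
```

Request:
drive_tool([
  [[0,0,0.001],0],
  [[0,0,0.002],0],
  [[0,0,0.003],0],
  [[0,0,0.004],0],
  [[0,0,0.004],0],
  [[0,0,0.004],0],
  [[0,0,0.004],0],
  [[0,0,0.004],0],
])

```text
time_s: 14.35
eef_pos: [0.5334, -0.169, 0.2481]
eef_rot: [0.0, -0.131, 0.991, -0.0]
wrist_force: [-2.2, 0.6, 6.1]
opening: 0.345
```

Request:
drive_tool([
  [[0,0,0.001],0],
  [[0,0,0.002],0],
  [[0,0,0.003],0],
  [[0,0,0.003],0],
  [[0,0,0.003],0],
  [[0,0,0.003],0],
  [[0,0,0.003],0],
  [[0,0,0.003],0],
])

```text
time_s: 15.35
eef_pos: [0.5335, -0.169, 0.2479]
eef_rot: [0.0, -0.131, 0.991, -0.0]
wrist_force: [-3.7, 1.6, 9.7]
opening: 0.342
```

Request:
drive_tool([
  [[0,0,0.001],0],
  [[0,0,0.002],0],
  [[0,0,0.003],0],
  [[0,0,0.003],0],
  [[0,0,0.003],0],
  [[0,0,0.003],0],
  [[0,0,0.003],0],
  [[0,0,0.003],0],
])

```text
time_s: 16.35
eef_pos: [0.5336, -0.169, 0.2478]
eef_rot: [0.0, -0.131, 0.991, -0.0]
wrist_force: [-6.1, 3.2, 15.2]
opening: 0.347
```

It has stopped at the expected 0.248 m and force is building; one more small press to confirm it is a stop.

Request:
drive_tool([
  [[0,0,0.001],0],
  [[0,0,0.002],0],
  [[0,0,0.003],0],
  [[0,0,0.003],0],
  [[0,0,0.003],0],
  [[0,0,0.003],0],
  [[0,0,0.003],0],
  [[0,0,0.003],0],
])

```text
time_s: 17.35
eef_pos: [0.5337, -0.169, 0.2478]
eef_rot: [0.0, -0.131, 0.991, -0.0]
wrist_force: [-7.4, 3.4, 20.4]
opening: 0.345
```

```bash
python3 - <<'E'
from h import *
im=camera("wrist");o=get_obs();print(o["eef_pos"],o["wrist_force"],o["torque"])
s=camera("side")
a=cv2.resize(im[90:290,190:450],(520,400),interpolation=cv2.INTER_CUBIC)
b=cv2.resize(s[200:300,285:355],(280,400),interpolation=cv2.INTER_CUBIC)
cv2.imwrite("pics/w5.png",np.clip(np.hstack([a,b])*1.3,0,255).astype(np.uint8))
E
```

```text
[ 0.53369971 -0.16903214  0.24773152] [-8.2964084   3.45788974 20.20811443] [0.98215123 1.69673864 0.05290556]
```

View pics/w5.png

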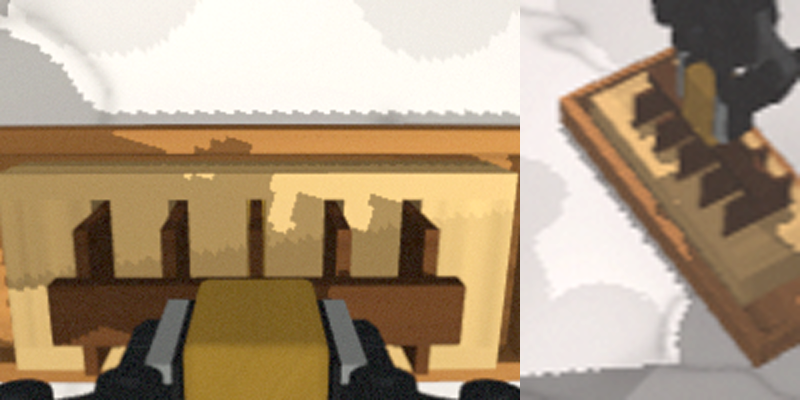

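All five fins are in their own slots and the spine sits low and level; 20 N gave no further travel, so the lifter is on its stop. I'll relieve the load, open and retreat.

Request:
drive_tool([
  [[0,0,-0.002],0],
  [[0,0,-0.004],0],
  [[0,0,-0.005],0],
  [[0,0,-0.005],0],
  [[0,0,-0.005],0],
  [[0,0,-0.005],0],
  [[0,0,-0.005],0],
  [[0,0,-0.005],0],
])

```text
time_s: 18.45
eef_pos: [0.5335, -0.169, 0.2478]
eef_rot: [0.0, -0.131, 0.991, -0.0]
wrist_force: [-4.4, 2.1, 11.5]
opening: 0.341
```

Request:
drive_tool([
  [[0,0,0],0],
  [[0,0,0],0],
  [[0,0,0],0],
  [[0,0,0],0],
  [[0,0,0],0],
  [[0,0,0],0],
  [[0,0,0],0],
  [[0,0,0],0],
], claw=0)

```text
time_s: 19.45
eef_pos: [0.5333, -0.169, 0.2462]
eef_rot: [0.0, -0.131, 0.991, -0.0]
wrist_force: [-0.2, -0.4, -0.2]
opening: 1.001
```

Request:
drive_tool([
  [[0,0,-0.01],0],
  [[0,0,-0.04],0],
  [[0,0,-0.1],0],
  [[0,0,-0.18],0],
  [[0,0,-0.28],0],
  [[0,0,-0.38],0],
  [[0,0,-0.42],0],
  [[0,0,-0.42],0],
])

```text
time_s: 20.45
eef_pos: [0.5334, -0.1691, 0.3522]
eef_rot: [0.001, -0.131, 0.991, -0.001]
wrist_force: [-0.2, -0.2, 0.2]
opening: 1.0
```

```bash
python3 - <<'E'
from h import *
c=get_calibration("wrist");im=camera("wrist");o=get_obs();print(o["time_s"],o["eef_pos"],o["wrist_force"],o["opening"])
s=camera("scene")
a=cv2.resize(im,(640,400));b=cv2.resize(s[120:320,220:420],(400,400))
cv2.imwrite("pics/w6.png",cv2.resize(np.hstack([a[:,160:500],b]),None,fx=1,fy=1))
hsv=cv2.cvtColor(im,cv2.COLOR_BGR2HSV)
# expected handle top if home: tips at .012 -> top at .108
print(proj(c,[.5334,-.169,.108]),proj(c,[.5334-.0039*-1,-.1835,.108]),proj(c,[.5295,-.1545,.108]))
E
```

```text
20.5 [ 0.53314804 -0.16891307  0.35113271] [-0.3210787   0.59627629 -0.11513968] 1.0073913224964492
(np.float64(318.7016305740028), np.float64(214.0993982051213)) (np.float64(298.15983275676547), np.float64(214.100837178457)) (np.float64(339.2470940297256), np.float64(214.09357095843063))
```

View pics/w6.png

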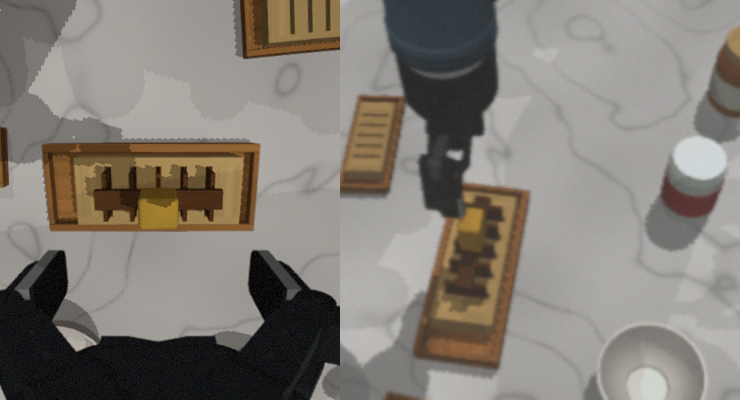

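The divider stands free in the rail: brass columns 299–339 against 298–339 expected for fully home. Jar, tin and bowl have not moved, and the gripper is clear.

```bash
python3 -c "
from bench import *
print(hand_in())"
```

```text
the job is handed in; nothing more can be done
None
```

The divider is in the pale rail of the largest tray, all five fins in their own slots, pressed home and released. I handed it in at about 20.5 s of the 69 s allowed.

- **Insertion:** I gripped the brass handle on its y sides and lined up the fins with the slots in the wrist pictures. They went in without any contact force.
- **Lifter bar:** it gave way at a steady 7–8 N or so. It then stopped at TCP height 0.248 m, which is where the given sizes put "fully down". Raising the force to 20 N, the highest I read at the end of a move and well under 40 N, moved it no further. The lifter has no readout, so "fully down" rests on that height and the hard stop.
- **After release:** the wrist force was near zero with the gripper open and clear. The handle appears where a fully seated divider should be, at columns 299–339 against an expected 298–339. The jar, tin and bowl show no sign of having moved.

No check failed. The scene, side and wrist views differed by 1–5 mm, and the close-up wrist view settled that.

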